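Drain the sample pump and hold its cover over the bolt holes

TASK

I am closing up the circulating sample pump: first drain it by twisting the spring-return drain knob on its deck clockwise to the stop, keep it there for two seconds, and let it spring back. Then lift the steel cover plate off the mat by its handle and hold it level about a centimetre above the open pump chamber, its four holes centred over the four threaded holes and the plate never resting on the chamber or its seal. Finish while still holding it there, so that I can start the screws, and leave the things around it where they stand.

Things in the scene. Friction and masses are not known exactly. Their poses are not given: they have to be found in the camera images.
- pump: Bench-top circulating pump, fixed. Pale grey deck, its top 70 mm above the bench, from x = -100 to +100, y = -190 to +210 mm; on it a column 225 mm high from y = +130 to +210, and the drain knob at x = -20, y = -140. A drip pan 22 mm high reaches out at the back to x = +190 (y = -173 to -88). Origin on the bench below the chamber's centre; x along the deck's short side, y its long side, z up.
- flange (a point): Centre of the flat top of the open pump chamber: an aluminium block 110 (pump x) x 140 (pump y) mm standing 30 mm high on the deck, so its top is 100 mm above the bench. Round bore 66 mm wide in the middle, with a black O-ring seal around it and an impeller inside. Axes as the pump's.
- thread0 (a point): Mouth of a 6 mm threaded hole in the chamber's top, at pump x = +43, y = +58 mm.
- thread1 (a point): Mouth of a 6 mm threaded hole in the chamber's top, at pump x = +43, y = -58 mm.
- thread2 (a point): Mouth of a 6 mm threaded hole in the chamber's top, at pump x = -43, y = -58 mm.
- thread3 (a point): Mouth of a 6 mm threaded hole in the chamber's top, at pump x = -43, y = +58 mm.
- drain_knob (a joint): Angle of the drain knob: 0 at rest, growing as it is turned clockwise seen from above, up to its stop at 1.05 rad (60 degrees). A spring turns it back to 0 when let go; the torque needed grows from about 0.04 N m to 0.16 N m at the stop.
- knob_grip (a point): Point to grip the drain knob, on its upright axis: a black bar grip 46 mm long, 14 mm wide, on a 46 mm round skirt. This point is 10 mm below the bar's top and 22 mm above the skirt, 32.5 mm above the deck. Its x axis lies along the bar and turns with it (at rest 30 degrees anticlockwise from the pump's y axis, at the stop 30 degrees clockwise from it); z up.
- cover: Loose stainless cover plate 110 (its x) x 140 (its y) x 5 mm, about 0.6 kg, with a bridge handle on top. It lies handle up on a grey rubber mat 4 mm thick. Origin at the centre of the plate's underside, z up. It fits either way round (turned by half a turn).
- handle (a point): Middle of the cover's handle bar, 37 mm above the plate's underside: a bar 12 x 12 mm in section, 100 mm long along the cover's y axis, with 26 mm free below it and 76 mm between its two posts; it lies above the plate's centre of mass.
- hole0 (a point): Underside of an 11 mm through hole of the cover, at cover x = +43, y = +58 mm.
- hole1 (a point): Underside of an 11 mm through hole of the cover, at cover x = +43, y = -58 mm.
- hole2 (a point): Underside of an 11 mm through hole of the cover, at cover x = -43, y = -58 mm.
- hole3 (a point): Underside of an 11 mm through hole of the cover, at cover x = -43, y = +58 mm.
- beaker: Steel beaker 90 mm wide, 110 mm high, standing on the bench to the right of the mat; leave it. Origin at the centre of its underside.
- screw_dish: Round steel dish 90 mm wide, 22 mm high, with the four screws; leave it. Origin at the centre of its underside.
- spanner: Spanner 140 mm long lying on the bench beyond the mat; leave it.
- rinse_bottle: White plastic bottle 64 mm wide, 170 mm high, standing on the bench; leave it. Origin at the centre of its underside.
Mind the look-alikes: they are no part of the job. Leave any blue or purple look-alike of the cover alone.

How it is judged:
On the way, in this order (a step that is already met when the one before it is completed fails the run):
1. the drain knob is at its stop and kept there (value of joint drain_knob above 0.97 rad), for 1.2 s.
2. the drain knob has sprung back (value of joint drain_knob below 0.08 rad), for 0.2 s.
At the end, for the whole second after the job is handed in: The fingers hold the cover level (within 4 degrees) and at rest, its underside 4 to 18 mm above the chamber's top, every hole within 4 mm (sideways) of the threaded hole below it, either way round; it touches neither the pump nor any other thing, and the drain knob is back at rest (below 0.08 rad) (((horizontal distance between hole0 and thread0 below 0.004 m and horizontal distance between hole1 and thread1 below 0.004 m and horizontal distance between hole2 and thread2 below 0.004 m and horizontal distance between hole3 and thread3 below 0.004 m) or (horizontal distance between hole0 and thread2 below 0.004 m and horizontal distance between hole1 and thread3 below 0.004 m and horizontal distance between hole2 and thread0 below 0.004 m and horizontal distance between hole3 and thread1 below 0.004 m)) and z of hole0 in the frame of flange between 0.004 and 0.018 m and z of hole1 in the frame of flange between 0.004 and 0.018 m and z of hole2 in the frame of flange between 0.004 and 0.018 m and z of hole3 in the frame of flange between 0.004 and 0.018 m and angle between cover's own z axis and vertical below 0.07 rad and linear speed of cover below 0.015 m/s and angular speed of cover below 0.1 rad/s and contact force between the fingers and cover above 1 N and contact force between cover and pump below 0.2 N and contact force between cover and beaker below 0.2 N and contact force between cover and screw_dish below 0.2 N and contact force between cover and spanner below 0.2 N and contact force between cover and rinse_bottle below 0.2 N and value of joint drain_knob below 0.08 rad); the arm keeps its last pose, push and grip.
It fails at once if the cover bears on the pump (more than 2 N) (contact force between cover and pump above 2 N).
It fails at once if the steel beaker is moved by more than 30 mm (distance of beaker from where it was at the start of the episode above 0.03 m).
It fails at once if the screw dish is moved by more than 30 mm (distance of screw_dish from where it was at the start of the episode above 0.03 m).
It fails at once if the spanner is moved by more than 30 mm (distance of spanner from where it was at the start of the episode above 0.03 m).
It fails at once if the rinse bottle is moved by more than 30 mm (distance of rinse_bottle from where it was at the start of the episode above 0.03 m).
It also fails if it takes over 67 s, if anything falls off the work surface, if the arm or the gripper's body presses on something with over 40 N, if the wrist force passes 120 N, or if a joint passes its speed limit or range.

ROBOT

A 7-joint arm with a two-finger parallel gripper is mounted at the origin on the work surface. World frame = base frame: x ahead of the robot, y to its left, z up, the work surface at z = 0. Lengths are in m, angles in rad, forces in N, time in s.
With the tool pointing down it reaches from about 0.4 to 0.85 m from the base axis. Payload 4.5 kg.
Tool frame: the origin (TCP) lies where the fingers leave the gripper's body, on its centre line; the fingertips stand 64 mm ahead of it and the grasp point (between the pads) lies 45 mm ahead of it (arm.tcp_to_grasp is the z of the grasp point in the tool frame, in m); z points along the fingers, x is the direction in which the jaws open and shut, and the axes are right-handed (so a half turn about z gives the same grasp; the last joint's range is limited). The gripper opens to 88 mm and grips with 3 to 60 N. Pads are 18 mm wide; open, the fingers measure 123 mm over their backs; the gripper's body (75 mm by 187 mm) begins 45 mm behind the grasp point.
Start: joints at [0.034, 0.689, -0.195, 1.565, 0.157, 0.902, -0.215], TCP at [0.625, 0, 0.303] pointing down, gripper open.
Joint ranges: [-3.01, 3.01], [-0.46, 2.08], [-1.47, 1.51], [0.13, 2.56], [-1, 4.14], [0.04, 2.09], [-2.66, 2.66]. Speed limits (rad/s): [2.57, 2.57, 3.14, 3.14, 3.14, 3.14, 3.14].

INTERFACE

Orientations are given as a unit quaternion [x, y, z, w].
In Python, from plant import get_obs, optics, sign_off, arm gives the robot as it stands.
- The arm moves only by the shell command python3 -m inch 'ROWS' [FORCE]. ROWS is JSON, a list of rows, each an object with "delta_pos": the shift along the world's x, y, z in mm, a list of three; "angular": the turn, a rotation vector about the world's x, y, z in degrees, a list of three; "claw": the opening, from 0 (shut) to 1 (fully open). A call has 1 to 10 rows; each row shifts and turns the commanded pose from where the row before left it; what a row does not reach is not made up. A row lasts 1/10 s, in which the tool goes at most 50 mm and 8.59 degrees, less where a joint would pass 70% of its speed; a pose out of reach is approached as far as the arm can. A call is refused whole if a number of a shift passes 50 or a number of a turn 8.59, either way. A call with a gripper value outside its range is refused whole. The fingers move at their own pace and stop on an object; FORCE is the grip in N (left out, the last holds). Time passes only in rows, so rows that do not move let the fingers close. It gives the time, the measured TCP pose, the force and the opening at its end, in the units of the state.
- get_obs(): the state, without advancing time (a new reading comes with each control period).
- optics.camera(name): name is "scene" or "side" or "wrist"; returns a dict with "image" (400x640x3 uint8, red, green, blue), "range_z" (400x640 float32, m along the optical axis (not along the pixel's ray), 0 where there is no reading), "fovy" (degrees; the focal length in pixels is half the picture's height over the tangent of half this angle, whatever the lens; pixels are square), "cx", "cy" (the principal point, pixels), "k1" (the pictures are not rectified: a ray, as slopes to the right and down, at radius r is drawn at 1 + k1 r^2 times it, then the intrinsics apply), "extrinsics" (4x4, takes a point from camera to world coordinates). Camera axes: x right, y down, z forward; pixel columns grow to the right and rows downward; lengths in m; the calibration is good to about 2 mm. A picture is of the moment at which its call begins.
- sign_off(): hands the job in, once; it reports no verdict.
The state is a dict: "clock": time; "joints": joint angles; "dq": joint speeds; "tau": joint torques, N m; "position": TCP position; "orientation": TCP orientation; "ft_force": force on the tool from outside, world axes, zero at the start; "moment": the same for the moment, N m; "width": finger opening in m.
Only numpy, scipy, OpenCV 4.12 (cv2) and the standard library are available. Lean on these libraries where they do the work, as an engineer would, in place of code of your own. Each camera call takes 0.05 s, during which the arm holds its last target.

## Working session

There is one attempt and no reset: what is moved stays moved. The work goes in short steps, Python scripts to look and compute and a shell command to move; the robot and the scene stay as the last step left them, time stands still between calls to the robot, and variables do not carry over. Pictures are saved under pics/ and viewed, and the job is handed in when it is done.

```bash
ls; mkdir -p pics; cat > h.py <<'E'
import numpy as np, cv2
from plant import get_obs, optics, arm
def cam(n):
    c=optics.camera(n); return c
def save(n,c): cv2.imwrite('pics/'+n+'.png', c['image'][:,:,::-1])
def K(c):
    f=200/np.tan(np.radians(c['fovy'])/2); return f
def rays(c,px):
    px=np.atleast_2d(np.array(px,float)); f=K(c)
    d=np.stack([(px[:,0]-c['cx'])/f,(px[:,1]-c['cy'])/f],1)
    u=d.copy()
    for _ in range(30):
        r2=(u**2).sum(1,keepdims=True); u=d/(1+c['k1']*r2)
    E=np.array(c['extrinsics']); R=E[:3,:3]
    v=np.c_[u,np.ones(len(u))]@R.T
    return E[:3,3],v,u
def onplane(c,px,z):
    o,v,_=rays(c,px); t=(z-o[2])/v[:,2]; return o+v*t[:,None]
def depthpts(c,px):
    px=np.atleast_2d(px); o,v,_=rays(c,px)
    d=np.array([c['range_z'][int(round(y)),int(round(x))] for x,y in px]); return o+v*d[:,None]
def proj(c,P):
    E=np.array(c['extrinsics']); P=np.atleast_2d(P)
    p=(P-E[:3,3])@E[:3,:3]; u=p[:,:2]/p[:,2:]; r2=(u**2).sum(1,keepdims=True); u=u*(1+c['k1']*r2)
    return u*K(c)+[c['cx'],c['cy']]
def world_map(c):
    yy,xx=np.mgrid[0:400,0:640]; px=np.c_[xx.ravel(),yy.ravel()]
    o,v,_=rays(c,px); return (o+v*c['range_z'].ravel()[:,None]).reshape(400,640,3)
E
python3 - <<'E'
from h import *
for n in ['scene','side','wrist']:
    c=cam(n); save(n+'0',c); np.savez(n+'0.npz',**c); print(n,c['fovy'],c['k1'],c['cx'],c['cy'],np.round(c['extrinsics'],3).tolist())
o=get_obs(); print(o)
E
```

```text
pics
scene 51.92534904585407 -0.00013021886899436654 315.25339807205927 196.26611991495326 [[0.009, 0.784, -0.621, 1.296], [1.0, 0.001, 0.016, -0.106], [0.013, -0.621, -0.784, 1.077], [0.0, 0.0, 0.0, 1.0]]
side 55.695392484817184 0.022778831082292984 317.2268022033407 196.82280956958886 [[0.745, -0.458, 0.486, -0.02], [-0.667, -0.532, 0.521, -0.699], [0.02, -0.712, -0.702, 0.889], [0.0, 0.0, 0.0, 1.0]]
wrist 64.05333533887024 -0.05519783900494643 316.04673577067905 201.71597891893762 [[1.0, -0.0, -0.002, 0.626], [-0.001, -0.949, -0.316, 0.082], [-0.001, 0.316, -0.949, 0.384], [0.0, 0.0, 0.0, 1.0]]
{'clock': 0.15, 'joints': array([ 0.03382136,  0.68974848, -0.19455382,  1.56607384,  0.15734128,
        0.902519  , -0.21509882]), 'dq': array([ 0.00159313, -0.00267494,  0.00059022, -0.00562381, -0.00026953,
        0.00194253,  0.00234356]), 'tau': array([-1.46674727e-03, -5.27863634e+01, -1.26819178e+00, -1.53587687e+01,
       -5.24473807e-02,  3.92338901e-03,  1.12435155e-04]), 'position': array([ 6.24618288e-01, -3.80723239e-05,  3.02129975e-01]), 'orientation': array([ 9.99999770e-01,  4.36677515e-05, -6.73910313e-04,  6.06173888e-05]), 'ft_force': array([ 0.46519947, -0.53954967,  0.75104452]), 'moment': array([ 0.00969334, -0.02323459, -0.03997586]), 'width': 0.08793071000252266}
```

View pics/scene0.png

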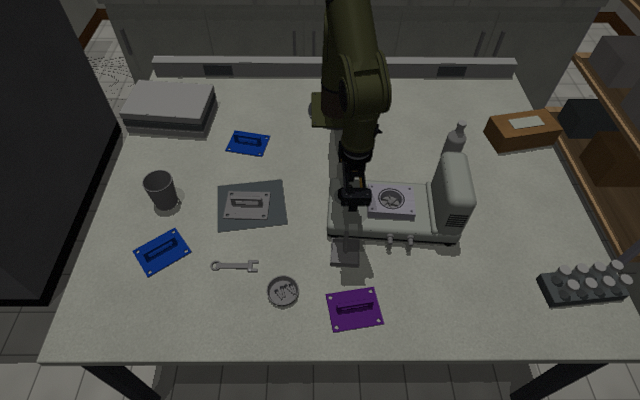

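View pics/side0.png

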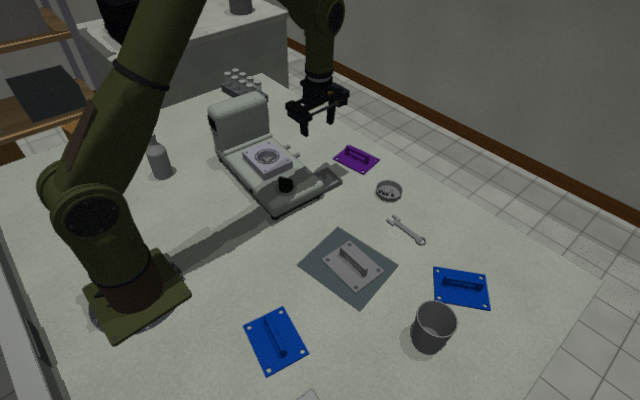

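View pics/wrist0.png

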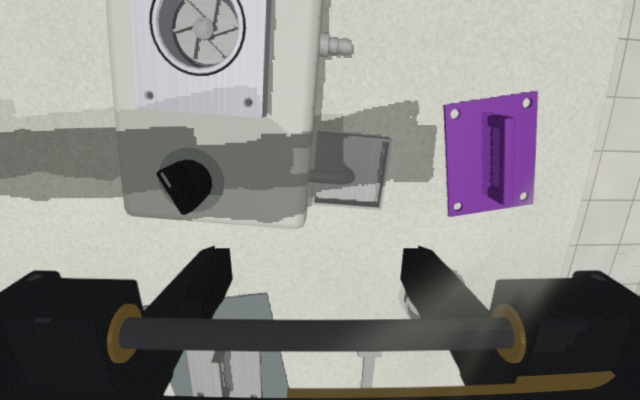

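The scene view shows the possible covers: steel plate on the grey mat at (247,205), blue ones at (248,143) and (162,252), and a purple one at (354,308). The steel one on the mat matches the description. The knob is at wrist (187,185) and the chamber at wrist (205,30). Next I'll crop and measure.

```bash
python3 - <<'E'
from h import *
def ld(n): return dict(np.load(n+'0.npz'))
s=ld('scene'); d=ld('side'); w=ld('wrist')
a=cv2.resize(s['image'][170:245,200:300],None,fx=4,fy=4,interpolation=cv2.INTER_CUBIC)
b=cv2.resize(s['image'][165:240,330:430],None,fx=4,fy=4,interpolation=cv2.INTER_CUBIC)
e=cv2.resize(d['image'][220:310,295:400],None,fx=3.8,fy=3.8,interpolation=cv2.INTER_CUBIC)[:300,:400]
f=cv2.resize(d['image'][130:205,230:330],None,fx=4,fy=4,interpolation=cv2.INTER_CUBIC)
cv2.imwrite('pics/crop1.png',np.vstack([np.hstack([a,b]),np.hstack([e,f])])[:,:,::-1])
for n,c in [('scene',s),('side',d),('wrist',w)]:
    W=world_map(c)
    print(n)
    for z0,z1,nm in [(0.094,0.106,'flange'),(0.063,0.077,'deck')]:
        m=((W[...,2]>z0)&(W[...,2]<z1)&(c['range_z']>0)).astype(np.uint8)
        cs,_=cv2.findContours(m,cv2.RETR_EXTERNAL,cv2.CHAIN_APPROX_NONE)
        for k in cs:
            if cv2.contourArea(k)>300:
                P=W[k[:,0,1],k[:,0,0],:2].astype(np.float32); r=cv2.minAreaRect(P*1000); print(nm,cv2.contourArea(k),np.round(r[0]),np.round(r[1]),r[2])
E
```

```text
Traceback (most recent call last):
ValueError: all the input array dimensions except for the concatenation axis must match exactly, but along dimension 1, the array at index 0 has size 800 and the array at index 1 has size 799
```

```bash
python3 - <<'E'
from h import *
def ld(n): return dict(np.load(n+'0.npz'))
s=ld('scene'); d=ld('side'); w=ld('wrist')
def cr(im,y,x): return cv2.resize(im[y:y+75,x:x+100],(400,300),interpolation=cv2.INTER_CUBIC)
cv2.imwrite('pics/crop1.png',np.vstack([np.hstack([cr(s['image'],170,200),cr(s['image'],165,340)]),np.hstack([cr(d['image'],228,297),cr(d['image'],130,230)])])[:,:,::-1])
for n,c in [('scene',s),('side',d),('wrist',w)]:
    W=world_map(c)
    print(n)
    for z0,z1,nm in [(0.094,0.106,'flange'),(0.063,0.077,'deck')]:
        m=((W[...,2]>z0)&(W[...,2]<z1)&(c['range_z']>0)).astype(np.uint8)
        cs,_=cv2.findContours(m,cv2.RETR_EXTERNAL,cv2.CHAIN_APPROX_NONE)
        for k in cs:
            if cv2.contourArea(k)>300:
                P=W[k[:,0,1],k[:,0,0],:2].astype(np.float32); r=cv2.minAreaRect(P*1000); print(nm,cv2.contourArea(k),np.round(r[0]),np.round(r[1]),r[2])
E
```

```text
scene
flange 1235.5 [531. 144.] [141. 116.] 85.31513977050781
flange 2516.0 [  55. -633.] [299. 206.] 83.93155670166016
deck 2573.0 [533. 153.] [395. 200.] 85.55979919433594
deck 900.0 [-239.  500.] [560.  66.] 89.12993621826172
deck 1121.0 [-241. -408.] [716.  66.] 89.50724029541016
deck 857.0 [-658.  753.] [1104.   50.] 89.48297882080078
deck 822.0 [-659. -562.] [1061.   47.] 89.906494140625
side
flange 908.5 [528. 139.] [148. 113.] 85.44681549072266
deck 3173.5 [-244.   50.] [444.  54.] 89.94584655761719
deck 3686.0 [527. 143.] [393. 198.] 85.48091125488281
deck 388.5 [2354.  179.] [1204.   48.] 89.41502380371094
wrist
flange 10247.0 [527. 115.] [ 93. 112.] 85.44066619873047
deck 2248.5 [526. 136.] [56. 61.] 88.51514434814453
deck 28333.0 [523.  62.] [220. 197.] 85.58362579345703
```

View pics/crop1.png

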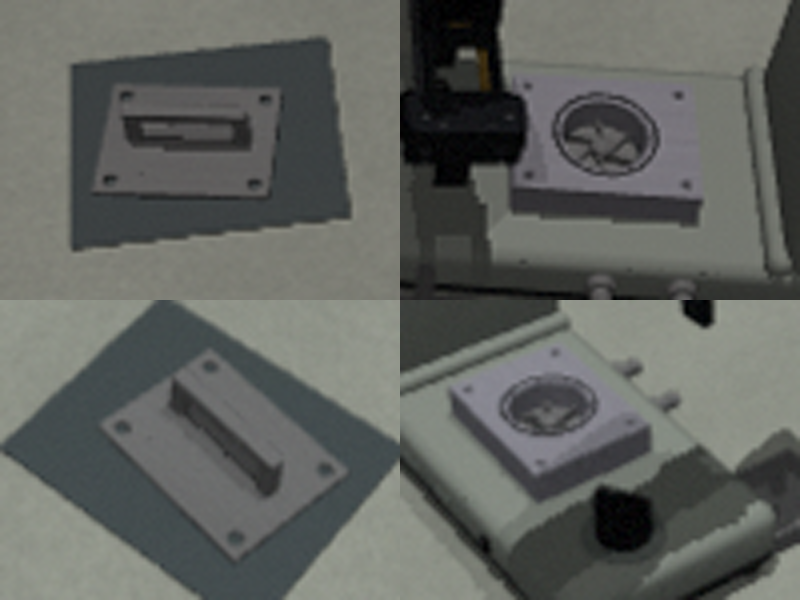

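```bash
cat > fit.py <<'E'
from h import *
def refine(c,px,r=4):
    g=c['image'].astype(float).mean(2); out=[]
    for x,y in px:
        x0,y0=int(round(x)),int(round(y)); p=g[y0-r:y0+r+1,x0-r:x0+r+1]
        wt=np.clip(np.percentile(p,60)-p-6,0,None); yy,xx=np.mgrid[-r:r+1,-r:r+1]
        out.append([x0+(wt*xx).sum()/wt.sum(), y0+(wt*yy).sum()/wt.sum()])
    return np.array(out)
def fit2d(m,P):
    m=np.array(m,float);P=np.array(P)[:,:2]; mc,pc=m.mean(0),P.mean(0)
    a=m-mc;b=P-pc; th=np.arctan2((a[:,0]*b[:,1]-a[:,1]*b[:,0]).sum(),(a*b).sum())
    R=np.array([[np.cos(th),-np.sin(th)],[np.sin(th),np.cos(th)]]); t=pc-R@mc
    return t,np.degrees(th),np.linalg.norm(a@R.T-b,axis=1)
H=np.array([[43,58],[43,-58],[-43,-58],[-43,58]])/1000.
E
python3 - <<'E'
from fit import *
def ld(n): return dict(np.load(n+'0.npz'))
s=ld('scene'); d=ld('side'); w=ld('wrist')
def show(n,c,px,idx,z,r):
    for q in (px,refine(c,px,r)):
        t,th,e=fit2d(H[idx],onplane(c,q,z)); print(n,np.round(t*1000,1),round(th,2),np.round(e*1000,1),np.round(q,1).tolist())
# pump
show('scene pump',s,[(372.5,186.2),(409.5,188.7),(411.5,211),(372.2,208.5)],[2,3,0,1],.1,2)
show('side pump',d,[(247,152),(269.2,143.2),(287.5,160.2),(265,170.5)],[3,0,1,2],.1,2)
show('wrist pump',w,[(150,95),(248,102)],[2,1],.1,5)
# cover (top z=9mm)
show('scene cover',s,[(200+127/4,170+96/4),(200+266/4,170+100/4),(200+255/4,170+184/4),(200+110/4,170+180/4)],[2,3,0,1],.009,2)
show('side cover',d,[(297+210/4,228+67/4),(297+327/4,228+169/4),(297+236/4,228+238/4),(297+122/4,228+127/4)],[0,1,2,3],.009,2)
for n,c in [('scene',s),('side',d)]:
    W=world_map(c); m=((W[...,2]>.034)&(W[...,2]<.05)&(abs(W[...,0]-.55)<.15)&(abs(W[...,1]+.2)<.15)).astype(np.uint8)
    print(n,[ (cv2.contourArea(k),k[:,0].mean(0),cv2.minAreaRect((W[k[:,0,1],k[:,0,0],:2]*1000).astype(np.float32))) for k in cv2.findContours(m,0,cv2.CHAIN_APPROX_NONE)[0] if len(k)>10])
# obstacles heights
    for nm,x0,x1,y0,y1 in [('beaker',.3,.75,-.6,-.3),('dish',.6,.95,-.25,0.05),('bottle',.2,.5,.2,.45)]:
        m=(W[...,2]>.012)&(W[...,0]>x0)&(W[...,0]<x1)&(W[...,1]>y0)&(W[...,1]<y1)
        if m.any(): print(nm, W[m].min(0).round(3),W[m].max(0).round(3))
E
```

```text
scene pump [531.  144.4] -4.99 [1.3 0.7 0.5 0.6] [[372.5, 186.2], [409.5, 188.7], [411.5, 211.0], [372.2, 208.5]]
scene pump [530.3 142.6] -4.41 [0.5 0.5 0.  0.3] [[371.3, 186.2], [409.1, 188.4], [411.1, 210.8], [371.8, 208.3]]
side pump [527.6 137.5] -5.0 [0.1 1.1 1.5 0.6] [[247.0, 152.0], [269.2, 143.2], [287.5, 160.2], [265.0, 170.5]]
side pump [526.8 136.7] -4.51 [2.2 3.8 3.6 2.4] [[246.4, 152.0], [268.3, 142.7], [288.4, 161.1], [265.5, 171.1]]
wrist pump [529.4 138.9] -4.7 [0.5 0.5] [[150, 95], [248, 102]]
wrist pump [529.1 139. ] -4.66 [0.1 0.1] [[149.2, 95.0], [248.2, 102.0]]
scene cover [ 486.5 -305.5] -2.1 [0.4 0.2 0.4 0. ] [[231.8, 194.0], [266.5, 195.0], [263.8, 216.0], [227.5, 215.0]]
scene cover [ 483.9 -308. ] -2.03 [0.1 0.1 0.1 0.2] [[231.0, 193.4], [265.8, 194.3], [263.1, 215.4], [226.9, 214.3]]
side cover [ 482.3 -313.9] -1.77 [0.5 1.  0.6 0.3] [[349.5, 244.8], [378.8, 270.2], [356.0, 287.5], [327.5, 259.8]]
side cover [ 482.6 -311.8] -1.99 [0.2 0.3 0.4 0.4] [[349.1, 244.1], [378.0, 269.8], [355.5, 286.9], [327.3, 259.2]]
scene [(96.5, array([246.76190476, 198.31746032]), ((484.1081848144531, -303.4022216796875), (91.47412872314453, 15.714088439941406), 87.02112579345703))]
beaker [ 0.422 -0.6    0.012] [ 0.716 -0.301  0.112]
dish [ 0.6   -0.222  0.012] [0.853 0.05  0.64 ]
bottle [0.248 0.2   0.016] [0.5   0.43  0.229]
side [(130.0, array([351.55555556, 256.        ]), ((482.4207458496094, -305.0723571777344), (87.85697174072266, 15.291470527648926), 88.16807556152344)), (47.0, array([310.82692308, 195.67307692]), ((552.9274291992188, -53.089656829833984), (6.037437438964844, 100.8520736694336), 86.48339080810547))]
beaker [ 0.419 -0.6    0.012] [ 0.687 -0.3    0.113]
dish [ 0.6   -0.23   0.012] [0.85  0.049 0.609]
bottle [0.23  0.2   0.012] [0.5   0.403 0.229]
```

```bash
python3 -m inch '[{"delta_pos":[-21,0,-8],"angular":[0,0,4],"claw":1},{"delta_pos":[-21,0,-8],"angular":[0,0,4],"claw":1},{"delta_pos":[-21,0,-8],"angular":[0,0,4],"claw":1},{"delta_pos":[-21,0,-8],"angular":[0,0,4],"claw":1},{"delta_pos":[-21,0,-8],"angular":[0,0,4],"claw":1},{"delta_pos":[-21,1,-8],"angular":[0,0,5],"claw":1},{"delta_pos":[0,0,0],"angular":[0,0,0],"claw":1},{"delta_pos":[0,0,0],"angular":[0,0,0],"claw":1},{"delta_pos":[0,0,0],"angular":[0,0,0],"claw":1}]' 50
python3 - <<'E'
from h import *
c=cam('wrist'); save('wrist1',c); np.savez('wrist1.npz',**c)
o=get_obs(); print(o['position'],o['orientation'],o['clock'],o['ft_force'])
W=world_map(c); m=((W[...,2]>.106)&(W[...,2]<.12)&(abs(W[...,0]-.498)<.05)&(abs(W[...,1]-0.001)<.05)).astype(np.uint8)
for k in cv2.findContours(m,0,cv2.CHAIN_APPROX_NONE)[0]:
    if len(k)>20:
        print(cv2.contourArea(k),k[:,0].mean(0),cv2.minAreaRect((W[k[:,0,1],k[:,0,0],:2]*1000).astype(np.float32)))
        P=onplane(c,k[:,0],.1125); print(cv2.minAreaRect((P[:,:2]*1000).astype(np.float32)))
E
```

```text
clock: 1.05
position: [0.5007, 0.0011, 0.2552]
orientation: [0.976, 0.216, 0.001, 0.0]
ft_force: [-0.2, 0.5, -0.3]
width: 0.088
[0.5005882  0.00113553 0.25512012] [9.76443597e-01 2.15769561e-01 1.18084216e-03 6.73542617e-05] 1.1 [0.27045039 0.14472196 0.06593959]
1010.5 [310.90909091 206.26573427] ((497.3490905761719, 1.5703277587890625), (13.999048233032227, 45.48888397216797), 25.356782913208008)
((496.84393310546875, 2.7372817993164062), (13.80965805053711, 45.84469223022461), 25.288745880126953)
```

View pics/wrist1.png

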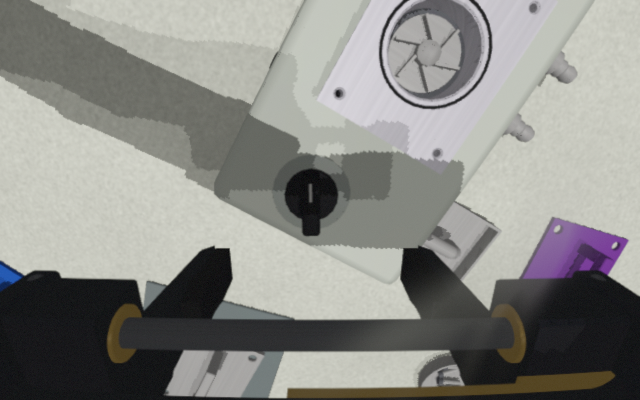

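The picture shows the knob bar at (311,206), upright between the fingers and square to the jaws, with the knob centre at about (497, 2) mm. Descending now.

```bash
python3 -m inch '[{"delta_pos":[-3.5,1,-25],"angular":[0,0,0.3],"claw":1},{"delta_pos":[0,0,-25],"angular":[0,0,0],"claw":1},{"delta_pos":[0,0,-25],"angular":[0,0,0],"claw":1},{"delta_pos":[0,0,-18],"angular":[0,0,0],"claw":1},{"delta_pos":[0,0,-13],"angular":[0,0,0],"claw":1},{"delta_pos":[0,0,0],"angular":[0,0,0],"claw":1},{"delta_pos":[0,0,0],"angular":[0,0,0],"claw":1}]' 50
python3 - <<'E'
from h import *
c=cam('wrist'); save('wrist2',c)
o=get_obs(); print(o['position'],o['orientation'],o['ft_force'])
E
```

```text
clock: 1.8
position: [0.4963, 0.0021, 0.1489]
orientation: [0.976, 0.219, 0.0, 0.0]
ft_force: [0.5, -0.8, 0.4]
width: 0.0882
[0.49639822 0.00212058 0.14927851] [9.75763368e-01 2.18826828e-01 8.12259646e-04 9.56232886e-05] [ 0.66858618 -0.09971405 -0.23923907]
```

View pics/wrist2.png

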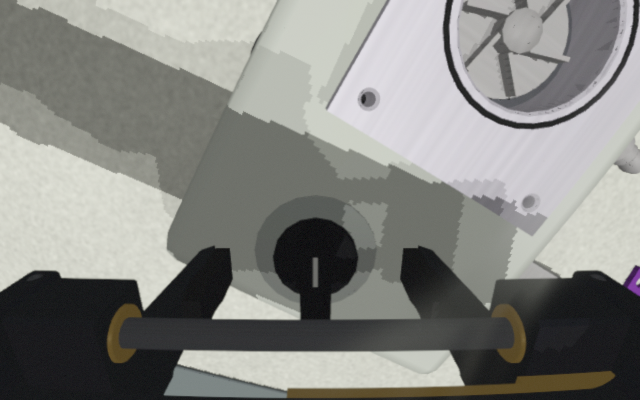

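The bar at (315,270) is centred between the fingertips. Closing the jaws.

```bash
python3 -m inch '[{"delta_pos":[0,0,0],"angular":[0,0,0],"claw":0},{"delta_pos":[0,0,0],"angular":[0,0,0],"claw":0},{"delta_pos":[0,0,0],"angular":[0,0,0],"claw":0},{"delta_pos":[0,0,0],"angular":[0,0,0],"claw":0},{"delta_pos":[0,0,0],"angular":[0,0,0],"claw":0},{"delta_pos":[0,0,0],"angular":[0,0,0],"claw":0},{"delta_pos":[0,0,0],"angular":[0,0,0],"claw":0},{"delta_pos":[0,0,0],"angular":[0,0,0],"claw":0}]' 50
python3 -c "
from h import *
o=get_obs();print(o['ft_force'],o['moment'])"
```

```text
clock: 2.65
position: [0.4955, 0.002, 0.1487]
orientation: [0.976, 0.219, 0.0, -0.0]
ft_force: [-0.0, -0.4, 0.5]
width: 0.026
[-0.02024765 -0.41623619  0.54054502] [ 0.03153154 -0.00364882 -0.01768891]
```

```bash
python3 -m inch '[{"delta_pos":[0,0,0],"angular":[0,0,0],"claw":0},{"delta_pos":[0,0,0],"angular":[0,0,0],"claw":0},{"delta_pos":[0,0,0],"angular":[0,0,0],"claw":0},{"delta_pos":[0,0,0],"angular":[0,0,0],"claw":0}]' 50
python3 -c "
from h import *
o=get_obs();print(o['ft_force'],o['moment'])"
```

```text
clock: 3.05
position: [0.4959, 0.0022, 0.1488]
orientation: [0.976, 0.219, 0.0, -0.0]
ft_force: [1.4, 0.4, -0.8]
width: 0.0136
[ 1.4303178   0.42205951 -0.75278468] [ 0.14382512 -0.23236933  0.02582731]
```

Gripped at 13.6 mm, which matches the bar. Now turning clockwise (negative z).

```bash
python3 -m inch '[{"delta_pos":[0,0,0],"angular":[0,0,-5],"claw":0},{"delta_pos":[0,0,0],"angular":[0,0,-6],"claw":0},{"delta_pos":[0,0,0],"angular":[0,0,-6],"claw":0},{"delta_pos":[0,0,0],"angular":[0,0,-6],"claw":0},{"delta_pos":[0,0,0],"angular":[0,0,-6],"claw":0},{"delta_pos":[0,0,0],"angular":[0,0,-6],"claw":0},{"delta_pos":[0,0,0],"angular":[0,0,-6],"claw":0},{"delta_pos":[0,0,0],"angular":[0,0,-6],"claw":0},{"delta_pos":[0,0,0],"angular":[0,0,-6],"claw":0},{"delta_pos":[0,0,0],"angular":[0,0,-4],"claw":0}]'
python3 -m inch '[{"delta_pos":[0,0,0],"angular":[0,0,-3],"claw":0},{"delta_pos":[0,0,0],"angular":[0,0,-2],"claw":0},{"delta_pos":[0,0,0],"angular":[0,0,-1],"claw":0},{"delta_pos":[0,0,0],"angular":[0,0,0],"claw":0},{"delta_pos":[0,0,0],"angular":[0,0,0],"claw":0}]'
python3 - <<'E'
from h import *
c=cam('wrist'); save('wrist3',c)
c=cam('side'); save('side3',c)
o=get_obs();print(o['ft_force'],o['moment'],o['orientation'], np.degrees(2*np.arctan2(o['orientation'][1],o['orientation'][0])))
E
```

```text
clock: 4.05
position: [0.4971, 0.0021, 0.1488]
orientation: [0.962, -0.274, 0.002, -0.0]
ft_force: [4.0, -0.6, -3.2]
width: 0.0136
clock: 4.55
position: [0.4971, 0.0021, 0.1488]
orientation: [0.947, -0.322, 0.002, -0.0]
ft_force: [5.1, -0.7, -5.2]
width: 0.0138
[ 4.88796344 -0.851202   -3.7411895 ] [-0.17192787 -1.0146939   0.9348769 ] [ 9.46894446e-01 -3.21539601e-01  1.72343109e-03 -4.71358656e-04] -37.51218017053605
```

View pics/wrist3.png

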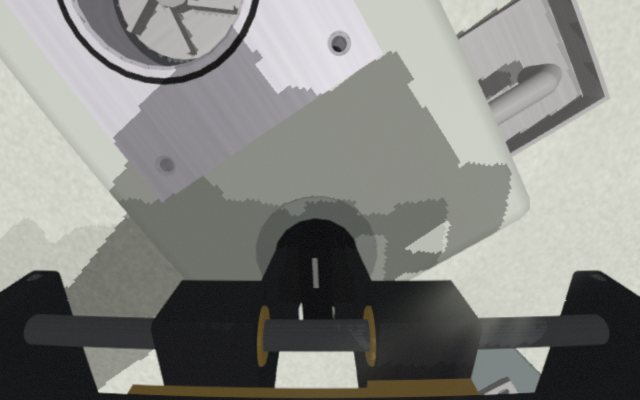

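The reaction moment of 0.93 N m is well above the spring's 0.16, so the knob is at its stop. The index line at (315,272) is still in line with the jaws. Holding for just over 2 s.

```bash
python3 -m inch '[{"delta_pos":[0,0,0],"angular":[0,0,0],"claw":0},{"delta_pos":[0,0,0],"angular":[0,0,0],"claw":0},{"delta_pos":[0,0,0],"angular":[0,0,0],"claw":0},{"delta_pos":[0,0,0],"angular":[0,0,0],"claw":0},{"delta_pos":[0,0,0],"angular":[0,0,0],"claw":0},{"delta_pos":[0,0,0],"angular":[0,0,0],"claw":0},{"delta_pos":[0,0,0],"angular":[0,0,0],"claw":0},{"delta_pos":[0,0,0],"angular":[0,0,0],"claw":0},{"delta_pos":[0,0,0],"angular":[0,0,0],"claw":0},{"delta_pos":[0,0,0],"angular":[0,0,0],"claw":0}]'
python3 -m inch '[{"delta_pos":[0,0,0],"angular":[0,0,0],"claw":0},{"delta_pos":[0,0,0],"angular":[0,0,0],"claw":0},{"delta_pos":[0,0,0],"angular":[0,0,0],"claw":0},{"delta_pos":[0,0,0],"angular":[0,0,0],"claw":0},{"delta_pos":[0,0,0],"angular":[0,0,0],"claw":0},{"delta_pos":[0,0,0],"angular":[0,0,0],"claw":0},{"delta_pos":[0,0,0],"angular":[0,0,0],"claw":0},{"delta_pos":[0,0,0],"angular":[0,0,0],"claw":0},{"delta_pos":[0,0,0],"angular":[0,0,0],"claw":0},{"delta_pos":[0,0,0],"angular":[0,0,0],"claw":0}]'
python3 -m inch '[{"delta_pos":[0,0,0],"angular":[0,0,3],"claw":0},{"delta_pos":[0,0,0],"angular":[0,0,0],"claw":1},{"delta_pos":[0,0,0],"angular":[0,0,0],"claw":1},{"delta_pos":[0,0,0],"angular":[0,0,0],"claw":1},{"delta_pos":[0,0,0],"angular":[0,0,0],"claw":1},{"delta_pos":[0,0,0],"angular":[0,0,0],"claw":1},{"delta_pos":[0,0,0],"angular":[0,0,0],"claw":1},{"delta_pos":[0,0,0],"angular":[0,0,0],"claw":1},{"delta_pos":[0,0,0],"angular":[0,0,0],"claw":1},{"delta_pos":[0,0,0],"angular":[0,0,0],"claw":1}]'
```

```text
clock: 5.65
position: [0.4971, 0.0021, 0.1488]
orientation: [0.947, -0.322, 0.002, -0.0]
ft_force: [5.2, -1.2, -5.9]
width: 0.0135
clock: 6.65
position: [0.4971, 0.0021, 0.1488]
orientation: [0.947, -0.322, 0.002, -0.0]
ft_force: [4.8, -1.8, -4.5]
width: 0.0137
clock: 7.65
position: [0.4952, 0.0018, 0.1487]
orientation: [0.954, -0.298, -0.0, 0.0]
ft_force: [-0.3, 0.3, 0.5]
width: 0.0833
```

```bash
python3 -m inch '[{"delta_pos":[0,0,0],"angular":[0,0,0],"claw":1},{"delta_pos":[0,0,0],"angular":[0,0,0],"claw":1},{"delta_pos":[0,0,10],"angular":[0,0,0],"claw":1},{"delta_pos":[0,0,20],"angular":[0,0,0],"claw":1},{"delta_pos":[0,0,25],"angular":[0,0,0],"claw":1},{"delta_pos":[0,0,25],"angular":[0,0,0],"claw":1},{"delta_pos":[0,0,25],"angular":[0,0,0],"claw":1},{"delta_pos":[0,0,0],"angular":[0,0,0],"claw":1},{"delta_pos":[0,0,0],"angular":[0,0,0],"claw":1}]'
python3 - <<'E'
from h import *
c=cam('wrist'); save('wrist4',c)
W=world_map(c); m=((W[...,2]>.106)&(W[...,2]<.12)&(abs(W[...,0]-.498)<.05)&(abs(W[...,1]-0.001)<.05)).astype(np.uint8)
for k in cv2.findContours(m,0,cv2.CHAIN_APPROX_NONE)[0]:
    if len(k)>20:
        P=onplane(c,k[:,0],.1125); print(cv2.minAreaRect((P[:,:2]*1000).astype(np.float32)))
o=get_obs();print(o['position'],o['orientation'],o['ft_force'])
E
```

```text
clock: 8.55
position: [0.4956, 0.002, 0.2544]
orientation: [0.955, -0.298, 0.001, -0.0]
ft_force: [-0.2, 0.0, -1.7]
width: 0.0885
((498.6624755859375, 2.1728744506835938), (14.845376968383789, 45.70451354980469), 25.203598022460938)
[0.4951331  0.00207155 0.2536804 ] [ 9.54527400e-01 -2.98123151e-01 -1.64259540e-04  5.62133481e-05] [ 0.23405952 -0.32469689  0.70901519]
```

View pics/wrist4.png

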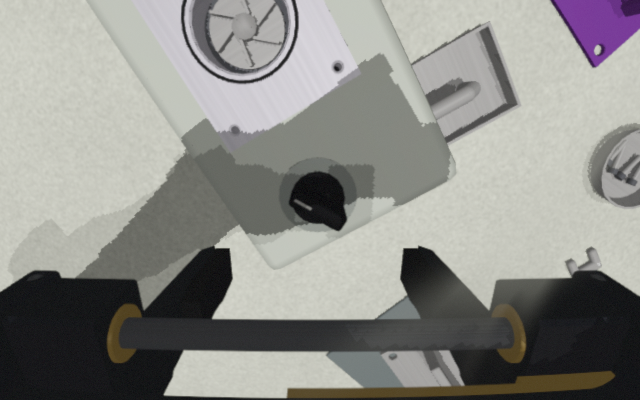

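The knob is back at 25.2°, its rest angle, and the index is at (300,203). Moving over the cover.

```bash
python3 -m inch '[{"delta_pos":[-1,-31,0],"angular":[0,0,3.3],"claw":1},{"delta_pos":[-1,-31,0],"angular":[0,0,3.3],"claw":1},{"delta_pos":[-1,-31,0],"angular":[0,0,3.3],"claw":1},{"delta_pos":[-1,-31,0],"angular":[0,0,3.3],"claw":1},{"delta_pos":[-1,-31,0],"angular":[0,0,3.3],"claw":1},{"delta_pos":[-1,-31,0],"angular":[0,0,3.3],"claw":1},{"delta_pos":[-1,-31,0],"angular":[0,0,3.3],"claw":1},{"delta_pos":[-1,-31,0],"angular":[0,0,3.3],"claw":1},{"delta_pos":[-1,-31,0],"angular":[0,0,3.3],"claw":1},{"delta_pos":[-1,-31,0],"angular":[0,0,3],"claw":1}]'
python3 -m inch '[{"delta_pos":[0,0,0],"angular":[0,0,0],"claw":1},{"delta_pos":[0,0,0],"angular":[0,0,0],"claw":1},{"delta_pos":[0,0,0],"angular":[0,0,0],"claw":1}]'
python3 - <<'E'
from h import *
c=cam('wrist'); save('wrist5',c); np.savez('wrist5.npz',**c)
o=get_obs();print(o['position'],o['orientation'],np.degrees(2*np.arctan2(o['orientation'][1],o['orientation'][0])),o['ft_force'])
E
```

```text
clock: 9.6
position: [0.4846, -0.3089, 0.2523]
orientation: [1.0, -0.016, -0.001, -0.001]
ft_force: [0.9, -0.4, -0.1]
width: 0.0881
clock: 9.9
position: [0.4855, -0.3062, 0.2529]
orientation: [1.0, -0.017, -0.001, -0.001]
ft_force: [-0.1, 0.3, -0.1]
width: 0.0881
[ 0.48571074 -0.30606412  0.2532163 ] [ 9.99866130e-01 -1.63326146e-02 -4.53491809e-04 -8.73302652e-04] -1.8716638928386273 [-0.14807854  0.3599347   0.23265341]
```

View pics/wrist5.png

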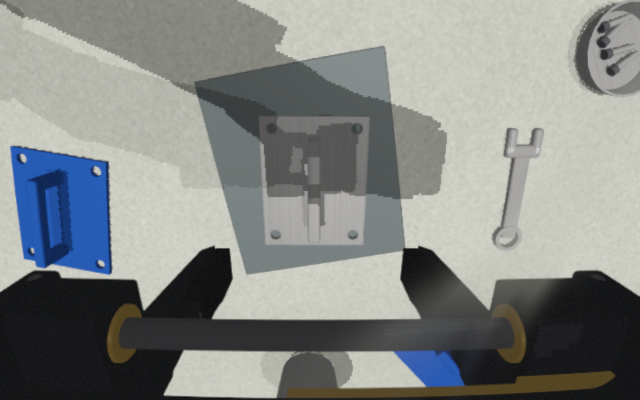

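```bash
python3 - <<'E'
from fit import *
w=dict(np.load('wrist5.npz'))
q0=[(357,129),(353,234),(275,234),(271,129)]
q=refine(w,q0,5); print(q.round(1).tolist())
for z in (.009,.0065):
  for qq in (q0,q):
    t,th,e=fit2d(H,onplane(w,qq,z)); print(np.round(t*1000,1),round(th,2),np.round(e*1000,1))
W=world_map(w)
m=((W[...,2]>.034)&(W[...,2]<.05)&(abs(W[...,0]-.485)<.08)&(abs(W[...,1]+.31)<.08)).astype(np.uint8)
for k in cv2.findContours(m,0,cv2.CHAIN_APPROX_NONE)[0]:
    if len(k)>20: print(cv2.contourArea(k),cv2.minAreaRect((W[k[:,0,1],k[:,0,0],:2]*1000).astype(np.float32)),cv2.boundingRect(k))
for n in ('scene','side'):
    c=dict(np.load(n+'0.npz')); W=world_map(c)
    m=(W[...,2]>.095)&(W[...,2]<.12)&(W[...,0]>.3)&(W[...,0]<.75)&(W[...,1]<-.36)&(W[...,1]>-.7)
    if m.any(): print(n,W[m].min(0),W[m].max(0))
cv2.imwrite('pics/w5c.png',cv2.resize(w['image'][100:260,230:400],None,fx=3.5,fy=3.5,interpolation=cv2.INTER_CUBIC)[:,:,::-1])
E
```

```text
[[354.5, 128.8], [352.5, 236.1], [274.8, 236.3], [270.9, 128.1]]
[ 483.7 -312.3] -2.02 [0.6 0.8 0.7 0.7]
[ 482.8 -313.3] -1.77 [1.3 1.1 1.  1.7]
[ 483.6 -312.9] -2.02 [0.5 0.8 0.8 0.5]
[ 482.8 -314. ] -1.77 [1.3 1.6 1.5 2. ]
1204.0 ((484.1443786621094, -311.2886047363281), (98.99336242675781, 11.932637214660645), 87.70195007324219) (308, 139, 13, 103)
scene [ 0.42159503 -0.61923649  0.09503707] [ 0.51256501 -0.53026835  0.11237417]
side [ 0.41878316 -0.62338425  0.09500907] [ 0.50980996 -0.53502     0.11419241]
```

View pics/w5c.png

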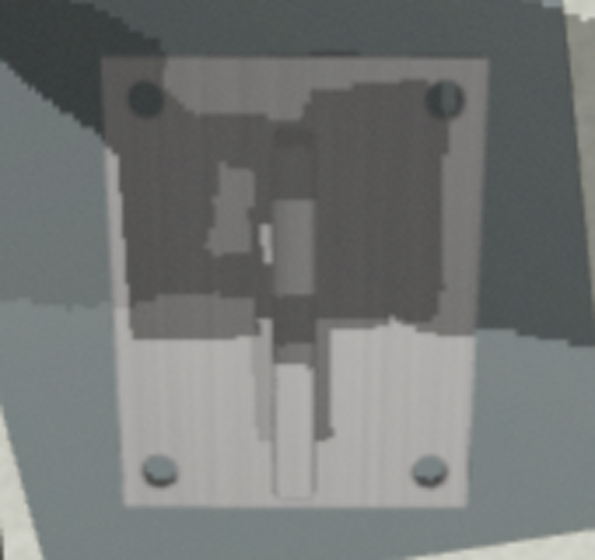

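```bash
python3 -m inch '[{"delta_pos":[-1.5,-5,-25],"angular":[0,0,0],"claw":1},{"delta_pos":[0,0,-25],"angular":[0,0,0],"claw":1},{"delta_pos":[0,0,-25],"angular":[0,0,0],"claw":1},{"delta_pos":[0,0,-25],"angular":[0,0,0],"claw":1},{"delta_pos":[0,0,-20],"angular":[0,0,0],"claw":1},{"delta_pos":[0,0,0],"angular":[0,0,0],"claw":1},{"delta_pos":[0,0,0],"angular":[0,0,0],"claw":1},{"delta_pos":[0,0,0],"angular":[0,0,0],"claw":1}]'
python3 - <<'E'
from fit import *
c=cam('wrist'); save('wrist6',c); np.savez('wrist6.npz',**c)
o=get_obs();print(o['position'],o['orientation'],np.degrees(2*np.arctan2(o['orientation'][1],o['orientation'][0])),o['ft_force'])
W=world_map(c)
m=((W[...,2]>.034)&(W[...,2]<.05)&(abs(W[...,0]-.485)<.04)&(abs(W[...,1]+.31)<.08)).astype(np.uint8)
for k in cv2.findContours(m,0,cv2.CHAIN_APPROX_NONE)[0]:
    if len(k)>20: print(cv2.contourArea(k),cv2.minAreaRect((W[k[:,0,1],k[:,0,0],:2]*1000).astype(np.float32)),cv2.boundingRect(k))
E
```

```text
clock: 10.75
position: [0.4848, -0.3128, 0.1349]
orientation: [1.0, -0.017, 0.001, 0.0]
ft_force: [-0.0, 0.1, -0.1]
width: 0.0882
[ 0.48478807 -0.31296471  0.13501819] [ 9.99850997e-01 -1.72262146e-02  1.02505644e-03  4.37328729e-04] -1.9740776586485242 [-0.20604673 -0.69257333 -0.52596451]
3044.0 ((483.6687316894531, -311.5675048828125), (99.30976867675781, 12.055339813232422), 88.0033950805664) (301, 154, 23, 158)
```

View pics/wrist6.png

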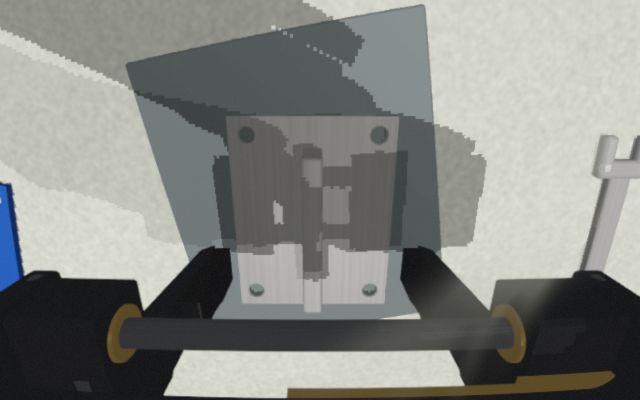

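The wrist view shows the cover between the fingers, with its handle at (312,230), 1 mm off centre. Descending and gripping.

```bash
python3 -m inch '[{"delta_pos":[-1,1,-20],"angular":[0,0,0],"claw":1},{"delta_pos":[0,0,-18],"angular":[0,0,0],"claw":1},{"delta_pos":[0,0,-10],"angular":[0,0,0],"claw":1},{"delta_pos":[0,0,0],"angular":[0,0,0],"claw":1},{"delta_pos":[0,0,0],"angular":[0,0,0],"claw":1},{"delta_pos":[0,0,0],"angular":[0,0,0],"claw":0},{"delta_pos":[0,0,0],"angular":[0,0,0],"claw":0},{"delta_pos":[0,0,0],"angular":[0,0,0],"claw":0},{"delta_pos":[0,0,0],"angular":[0,0,0],"claw":0},{"delta_pos":[0,0,0],"angular":[0,0,0],"claw":0}]' 50
python3 -m inch '[{"delta_pos":[0,0,0],"angular":[0,0,0],"claw":0},{"delta_pos":[0,0,0],"angular":[0,0,0],"claw":0},{"delta_pos":[0,0,0],"angular":[0,0,0],"claw":0},{"delta_pos":[0,0,0],"angular":[0,0,0],"claw":0},{"delta_pos":[0,0,0],"angular":[0,0,0],"claw":0},{"delta_pos":[0,0,0],"angular":[0,0,0],"claw":0},{"delta_pos":[0,0,0],"angular":[0,0,0],"claw":0},{"delta_pos":[0,0,0],"angular":[0,0,0],"claw":0},{"delta_pos":[0,0,0],"angular":[0,0,0],"claw":0}]' 50
python3 -c "
from h import *
o=get_obs();print(o['position'],o['orientation'],o['ft_force'],o['moment'])"
```

```text
clock: 11.8
position: [0.4831, -0.312, 0.0859]
orientation: [1.0, -0.017, 0.0, 0.0]
ft_force: [0.2, -0.3, -0.9]
width: 0.0507
clock: 12.7
position: [0.4829, -0.312, 0.0857]
orientation: [1.0, -0.017, -0.0, -0.0]
ft_force: [-0.2, -0.2, -0.7]
width: 0.0112
[ 0.48290607 -0.31198362  0.08572932] [ 9.99847761e-01 -1.74484958e-02 -7.52091416e-05 -1.12496856e-05] [-0.23151414 -0.21505423 -0.68568571] [-3.25579645e-05  5.40085264e-02  8.60309668e-03]
```

```bash
python3 -m inch '[{"delta_pos":[0,0,5],"angular":[0,0,0],"claw":0},{"delta_pos":[0,0,10],"angular":[0,0,0],"claw":0},{"delta_pos":[0,0,20],"angular":[0,0,0],"claw":0},{"delta_pos":[0,0,25],"angular":[0,0,0],"claw":0},{"delta_pos":[0,0,25],"angular":[0,0,0],"claw":0},{"delta_pos":[0,0,25],"angular":[0,0,0],"claw":0},{"delta_pos":[0,0,25],"angular":[0,0,0],"claw":0},{"delta_pos":[0,0,20],"angular":[0,0,0],"claw":0},{"delta_pos":[0,0,5],"angular":[0,0,0],"claw":0},{"delta_pos":[0,0,0],"angular":[0,0,0],"claw":0}]' 50
python3 -m inch '[{"delta_pos":[0,0,0],"angular":[0,0,0],"claw":0},{"delta_pos":[0,0,0],"angular":[0,0,0],"claw":0},{"delta_pos":[0,0,0],"angular":[0,0,0],"claw":0}]' 50
python3 - <<'E'
from fit import *
for n in ('wrist','scene','side'):
    c=cam(n); save(n+'7',c); np.savez(n+'7.npz',**c)
o=get_obs();print(o['position'],o['orientation'],o['ft_force'],o['moment'],o['width'])
E
```

```text
clock: 13.7
position: [0.4829, -0.312, 0.2464]
orientation: [1.0, -0.018, 0.0, 0.0]
ft_force: [-0.6, -0.7, -7.1]
width: 0.0109
clock: 14.0
position: [0.4826, -0.3117, 0.2447]
orientation: [1.0, -0.017, -0.001, -0.001]
ft_force: [-0.1, 0.1, -5.5]
width: 0.0109
[ 0.48286717 -0.31186183  0.24522506] [ 9.99848246e-01 -1.74152976e-02 -3.70554248e-04 -2.33595766e-04] [ 0.22602164 -0.6118222  -6.21637514] [-0.04174249 -0.01329185  0.02199055] 0.010831289851241325
```

View pics/wrist7.png

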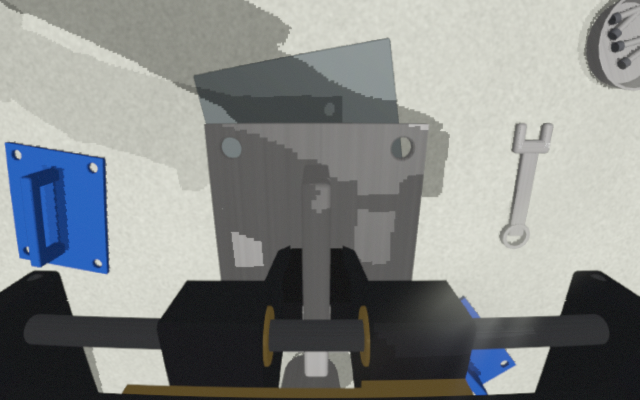

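View pics/side7.png

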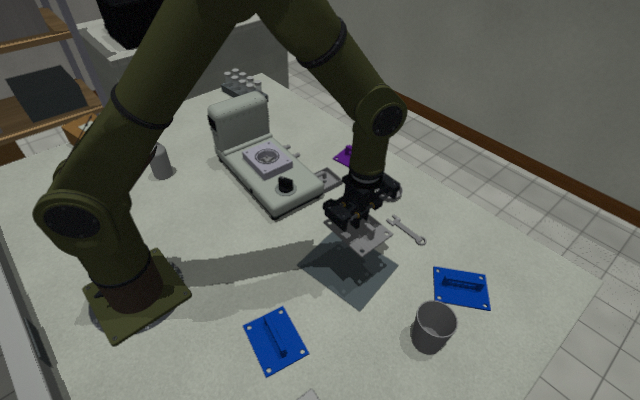

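View pics/scene7.png

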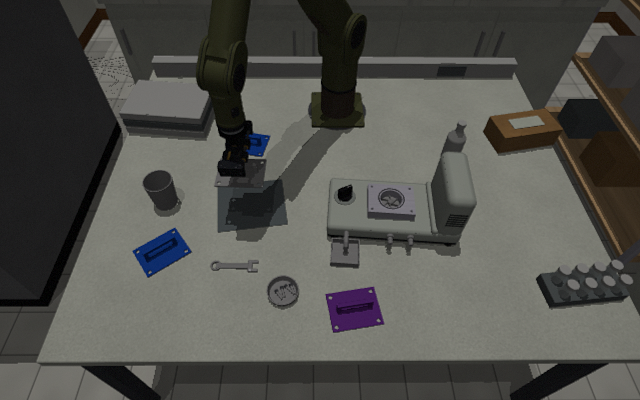

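```bash
python3 - <<'E'
from fit import *
from scipy.spatial.transform import Rotation as Ro
w=dict(np.load('wrist7.npz')); W=world_map(w)
o=get_obs(); R=Ro.from_quat(o['orientation']); T=o['position']
def pl(P):
    A=np.c_[P[:,:2]-P[:,:2].mean(0),np.ones(len(P))]; s=np.linalg.lstsq(A,P[:,2],rcond=None)[0]
    return s,P[:,:2].mean(0)
m=np.zeros((400,640),bool); m[160:240,225:300]=1; m[160:240,332:408]=1
P=W[m]; s,mu=pl(P); print('plate slope deg',np.degrees(np.arctan(s[:2])),'z',s[2],mu, 'rms',np.std(P[:,2]-np.c_[P[:,:2]-mu,np.ones(len(P))]@s))
ztop=s[2]
g=w['image'].astype(float)
for q in ([(231.5,147.3),(402.5,147.5)],):
    Pw=onplane(w,q,ztop); print(Pw*1000)
    t,th,e=fit2d(H[[3,0]],Pw); print('cover centre',t*1000,th,e*1000,'rel TCP',(t-T[:2])*1000)
print('tcp',T,np.degrees(2*np.arctan2(o['orientation'][1],o['orientation'][0])))
cv2.imwrite('pics/w7c.png',cv2.resize(w['image'][110:200,190:450],None,fx=3,fy=3,interpolation=cv2.INTER_CUBIC)[:,:,::-1])
s_=dict(np.load('scene7.npz')); d=dict(np.load('side7.npz'))
def cr(im,y,x): return cv2.resize(im[y:y+75,x:x+100],(400,300),interpolation=cv2.INTER_CUBIC)
cv2.imwrite('pics/c7.png',np.vstack([np.hstack([cr(s_['image'],165,340),cr(d['image'],130,220)]),np.hstack([cr(s_['image'],140,200),cr(d['image'],190,310)])])[:,:,::-1])
E
```

```text
plate slope deg [ 0.42530956 12.39589485] z 0.16870932323168855 [ 0.48435569 -0.28089412] rms 0.010409149370695394
[[ 443.40377721 -251.91269438  168.70932323]
 [ 528.12572823 -254.99920652  168.70932323]]
cover centre [ 483.65315092 -311.41749924] -2.0864243783927985 [0.61092257 0.61092257] rel TCP [0.7859812  0.44433525]
tcp [ 0.48286717 -0.31186183  0.24522506] -1.9957471848114567
```

View pics/w7c.png

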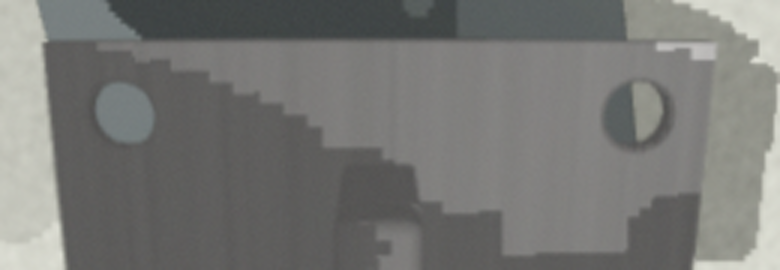

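View pics/c7.png

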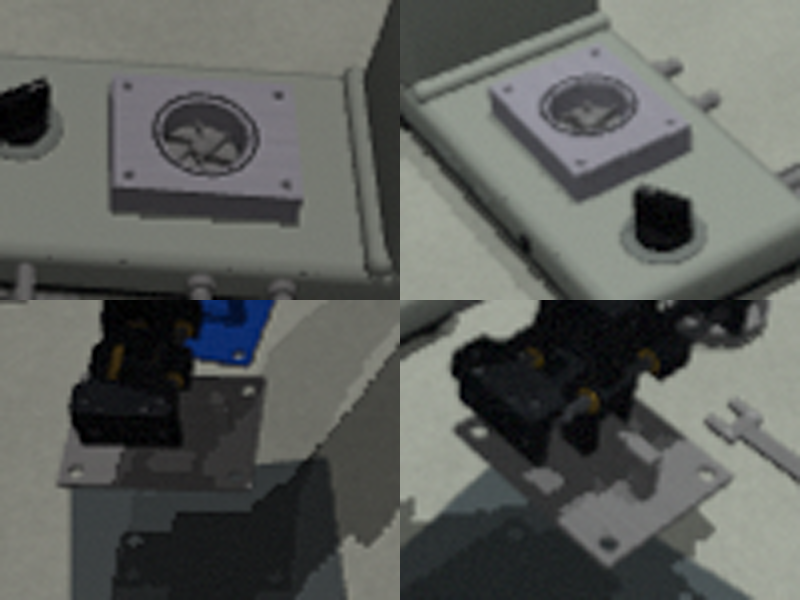

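```bash
cat > lvl.py <<'E'
from fit import *
def plane(W,boxes,tol=.004):
    m=np.zeros((400,640),bool)
    for y0,y1,x0,x1 in boxes: m[y0:y1,x0:x1]=1
    P=W[m]; P=P[np.abs(P[:,2]-np.median(P[:,2]))<.015]
    for _ in range(6):
        mu=P[:,:2].mean(0); A=np.c_[P[:,:2]-mu,np.ones(len(P))]; s=np.linalg.lstsq(A,P[:,2],rcond=None)[0]
        r=P[:,2]-A@s; P=P[np.abs(r)<max(2.5*r.std(),.001)]
    return np.degrees(np.arctan(s[:2])),s,mu,r.std(),len(P)
E
python3 - <<'E'
from lvl import *
w=dict(np.load('wrist7.npz')); W=world_map(w)
print(plane(W,[(165,225,225,270),(165,225,370,408)]))
for y in range(130,240,15): print(y,W[y,262].round(4),W[y,375].round(4))
s=dict(np.load('scene7.npz')); W=world_map(s)
print('scene',plane(W,[(160,188,218,265)]))
d=dict(np.load('side7.npz')); W=world_map(d); print('side',plane(W,[(222,256,325,390)]))
S=[(340+127/4,165+88/4),(340+278/4,165+96/4),(340+286/4,165+184/4),(340+127/4,165+175/4)]
D=[(220+(508-400)/4,130+89/4),(220+195/4,130+52/4),(220+269/4,130+125/4),(220+181/4,130+162/4)]
for n,c,q,i in (('scene',s,S,[2,3,0,1]),('side',d,D,[3,0,1,2])):
    for qq in (np.array(q),refine(c,q,2)):
        t,th,e=fit2d(H[i],onplane(c,qq,.1)); print(n,t*1000,th,e*1000)
# cover in scene/side at z top .168
S=[(200+250/4,140+(392-300)/4),(200+75/4,140+(468-300)/4),(200+244/4,140+(483-300)/4)]
D=[(310+(478-400)/4,190+130/4),(310+(707-400)/4,190+(472-300)/4),(310+208/4,190+(543-300)/4)]
print('cov scene',fit2d(H[[3,1,0]],onplane(s,S,.168)))
print('cov side',fit2d(H[[3,1,2]],onplane(d,D,.168)) )
E
```

```text
(array([-0.02340113,  0.10923798]), array([-0.00040843,  0.00190656,  0.16798304]), array([ 0.4821681 , -0.27818025]), np.float64(0.0005700692694204063), 4876)
130 [ 0.4592 -0.2442  0.1679] [ 0.5144 -0.2461  0.1681]
145 [ 0.4585 -0.2515  0.1678] [ 0.5147 -0.2536  0.1672]
160 [ 0.4578 -0.2591  0.1674] [ 0.5146 -0.2608  0.1688]
175 [ 0.4571 -0.2669  0.1672] [ 0.515  -0.2689  0.1674]
190 [ 0.4563 -0.275   0.1669] [ 0.515  -0.2766  0.1682]
205 [ 0.4559 -0.2826  0.1687] [ 0.5152 -0.285   0.1678]
220 [ 0.455  -0.2913  0.168 ] [ 0.5153 -0.2933  0.1683]
235 [ 0.4544 -0.2998  0.1685] [ 0.5158 -0.3026  0.1672]
scene (array([-0.10800433,  0.23845547]), array([-0.00188503,  0.00416186,  0.16648248]), array([ 0.50446444, -0.29102305]), np.float64(0.0016780353914416257), 699)
side (array([0.06091176, 0.07511589]), array([0.00106311, 0.00131102, 0.16913321]), array([ 0.46783719, -0.33702188]), np.float64(0.0012831991269350693), 1029)
scene [532.30442125 143.30353666] -4.343788517620036 [1.33126596 0.77707334 1.14234048 1.34279013]
scene [530.32768331 142.5825471 ] -4.515887225813265 [0.26909764 0.51871925 0.15949089 0.85169986]
side [526.42765969 136.6398394 ] -5.332674847026731 [0.61384229 2.04585819 2.41980763 1.51863608]
side [525.61955063 136.40012942] -5.744922215926413 [1.79938863 4.9651357  5.73491187 2.17507707]
cov scene (array([ 0.48836375, -0.30303   ]), np.float64(-4.229766828114802), array([0.00315661, 0.003218  , 0.00592638]))
cov side (array([ 0.48192554, -0.31277144]), np.float64(-1.3482423715229916), array([0.0002108 , 0.00052433, 0.0003443 ]))
```

Wrist and depth checks show the plate hanging level (0.1°), its underside 82 mm below the TCP. The knob is at rest in both outside views. Next I'll move part way, so the wrist camera sees the chamber's near threads.

```bash
python3 -m inch '[{"delta_pos":[2,10,5],"angular":[0,0,-0.2],"claw":0},{"delta_pos":[4,25,5],"angular":[0,0,-0.3],"claw":0},{"delta_pos":[5,35,5],"angular":[0,0,-0.3],"claw":0},{"delta_pos":[5,35,5],"angular":[0,0,-0.3],"claw":0},{"delta_pos":[5,40,0],"angular":[0,0,-0.3],"claw":0},{"delta_pos":[5,40,0],"angular":[0,0,-0.3],"claw":0},{"delta_pos":[5,40,0],"angular":[0,0,-0.3],"claw":0},{"delta_pos":[5,35,0],"angular":[0,0,-0.3],"claw":0},{"delta_pos":[5,30,0],"angular":[0,0,-0.3],"claw":0},{"delta_pos":[4,20,0],"angular":[0,0,0],"claw":0}]'
python3 -m inch '[{"delta_pos":[0,0,0],"angular":[0,0,0],"claw":0},{"delta_pos":[0,0,0],"angular":[0,0,0],"claw":0},{"delta_pos":[0,0,0],"angular":[0,0,0],"claw":0},{"delta_pos":[0,0,0],"angular":[0,0,0],"claw":0},{"delta_pos":[0,0,0],"angular":[0,0,0],"claw":0}]'
python3 - <<'E'
from fit import *
c=cam('wrist'); save('wrist8',c); np.savez('wrist8.npz',**c)
o=get_obs();print(o['position'],o['orientation'],np.degrees(2*np.arctan2(o['orientation'][1],o['orientation'][0])),o['ft_force'],o['width']); np.savez('o8.npz',**o)
E
```

```text
clock: 15.15
position: [0.5281, 0.0024, 0.2663]
orientation: [0.999, -0.038, 0.0, -0.001]
ft_force: [0.2, -0.8, -5.5]
width: 0.0112
clock: 15.65
position: [0.5279, -0.003, 0.2658]
orientation: [0.999, -0.041, -0.0, 0.0]
ft_force: [-0.7, 0.3, -5.2]
width: 0.011
[ 0.52791383 -0.0027968   0.26575552] [ 9.99165089e-01 -4.08547591e-02 -1.61574748e-05  1.18972129e-04] -4.6829139064813265 [ 0.28785557  0.54570398 -5.82083068] 0.010926181016637603
```

View pics/wrist8.png

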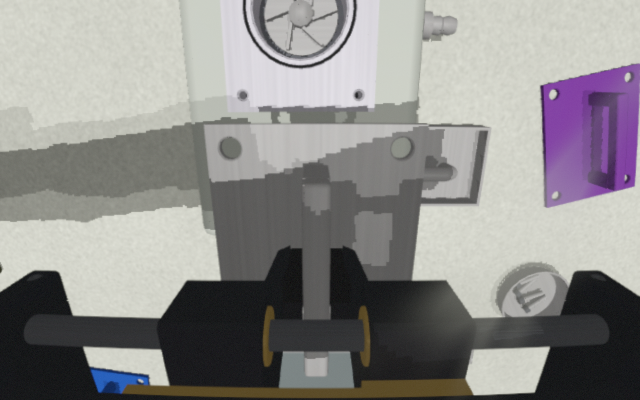

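```bash
python3 - <<'E'
from lvl import *
w=dict(np.load('wrist8.npz')); W=world_map(w)
o=np.load('o8.npz')
print('plate',plane(W,[(165,225,225,270),(165,225,370,408)]))
print('chamber',plane(W,[(20,85,235,250),(70,88,260,340)]))
q=refine(w,[(243,95),(359,95)],5); print(q)
P=onplane(w,q,.1); t,th,e=fit2d(H[[2,1]],P); print('pump',t*1000,th,e*1000)
# chamber edges + cover hole blobs: contour fit
g=w['image'].astype(np.uint8)
z=o['position'][2]-.0772
for q in ([(230.5,147.8),(402,147.8)],):
    Pc=onplane(w,q,z); t2,th2,e2=fit2d(H[[3,0]],Pc); print('cover',t2*1000,th2,e2*1000)
print('delta mm',(t-t2)*1000,th-th2,' dz to 10mm:', .11-(z-.005))
cv2.imwrite('pics/w8c.png',cv2.resize(w['image'][60:180,190:430],None,fx=3.3,fy=3.3,interpolation=cv2.INTER_CUBIC)[:,:,::-1])
E
```

```text
plate (array([0.05805911, 0.03069822]), array([0.00101332, 0.00053579, 0.18904367]), array([0.52919699, 0.03046471]), np.float64(0.0005585790546254734), 4856)
chamber (array([-0.0855008 , -0.01910399]), array([-0.00149227, -0.00033343,  0.10002475]), array([0.50853352, 0.10099065]), np.float64(0.0006805610887640995), 2367)
[[242.65545197  95.13227942]
 [357.56185281  94.71875   ]]
pump [528.47978734 138.73687838] -4.653522786037134 [0.44370731 0.44370731]
cover [528.76889552  -3.18697329] -4.747929592070129 [0.15505231 0.15505231]
delta mm [ -0.28910818 141.92385167] 0.09440680603299523  dz to 10mm: -0.07355551931375075
```

View pics/w8c.png

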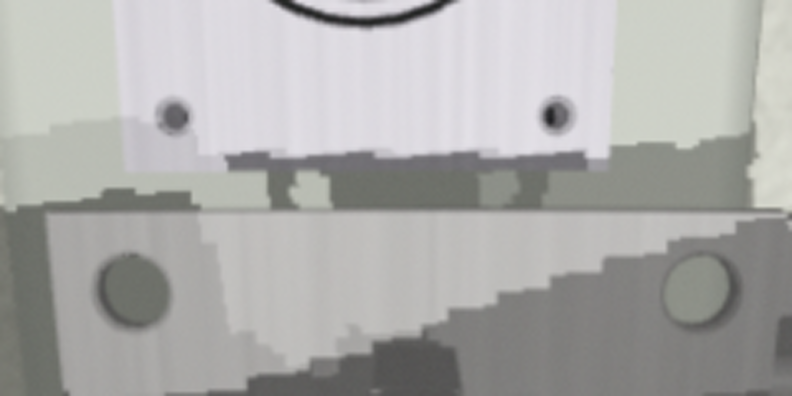

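The wrist view shows the threads at (242.7,95) and (358.8,95) and the cover's front holes at (230.6,148) and (402,148). The offset is x about 0, y +142 mm and yaw +0.1°, with about 73 mm to go down.

```bash
python3 -m inch '[{"delta_pos":[0,8,0],"angular":[0,0,0],"claw":0},{"delta_pos":[0,20,0],"angular":[0,0,0],"claw":0},{"delta_pos":[0,25,0],"angular":[0,0,0],"claw":0},{"delta_pos":[0,30,0],"angular":[0,0,0],"claw":0},{"delta_pos":[0,25,0],"angular":[0,0,0],"claw":0},{"delta_pos":[0,20,0],"angular":[0,0,0],"claw":0},{"delta_pos":[0,10,0],"angular":[0,0,0],"claw":0},{"delta_pos":[0,4,0],"angular":[0,0,0],"claw":0},{"delta_pos":[0,0,0],"angular":[0,0,0],"claw":0},{"delta_pos":[0,0,0],"angular":[0,0,0],"claw":0}]'
python3 -m inch '[{"delta_pos":[0,0,-8],"angular":[0,0,0],"claw":0},{"delta_pos":[0,0,-15],"angular":[0,0,0],"claw":0},{"delta_pos":[0,0,-15],"angular":[0,0,0],"claw":0},{"delta_pos":[0,0,-12],"angular":[0,0,0],"claw":0},{"delta_pos":[0,0,-5],"angular":[0,0,0],"claw":0},{"delta_pos":[0,0,0],"angular":[0,0,0],"claw":0},{"delta_pos":[0,0,0],"angular":[0,0,0],"claw":0},{"delta_pos":[0,0,0],"angular":[0,0,0],"claw":0},{"delta_pos":[0,0,0],"angular":[0,0,0],"claw":0}]'
python3 - <<'E'
from fit import *
for n in ('wrist','scene','side'):
    c=cam(n); save(n+'9',c); np.savez(n+'9.npz',**c)
    if n!='wrist':
        y,x=(165,340) if n=='scene' else (120,215)
        cv2.imwrite('pics/%s9c.png'%n,cv2.resize(c['image'][y:y+90,x:x+110],None,fx=6,fy=6,interpolation=cv2.INTER_CUBIC)[:,:,::-1])
o=get_obs();print(o['position'],o['orientation'],np.degrees(2*np.arctan2(o['orientation'][1],o['orientation'][0])),o['ft_force'],o['width']); np.savez('o9.npz',**o)
E
```

```text
clock: 16.7
position: [0.528, 0.1385, 0.2656]
orientation: [0.999, -0.041, -0.0, 0.001]
ft_force: [0.2, 0.1, -5.7]
width: 0.0109
clock: 17.6
position: [0.5284, 0.1401, 0.2113]
orientation: [0.999, -0.04, 0.001, -0.0]
ft_force: [0.5, 0.1, -5.8]
width: 0.0111
[0.52814898 0.1400899  0.21107776] [ 9.99194662e-01 -4.01234548e-02  3.49082534e-04 -1.21398839e-04] -4.599044113807606 [-0.47549579 -0.1551517  -6.19086682] 0.010939173257107866
```

View pics/wrist9.png

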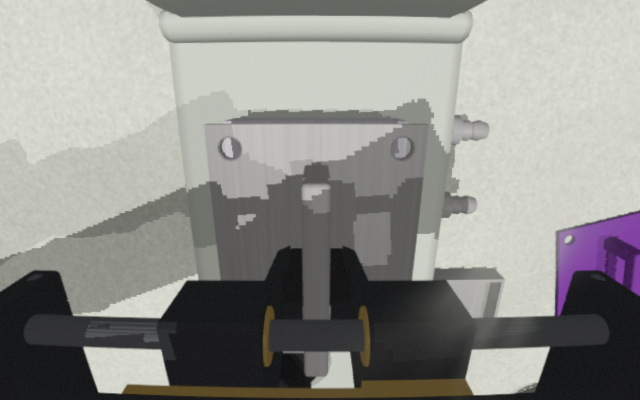

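View pics/scene9c.png

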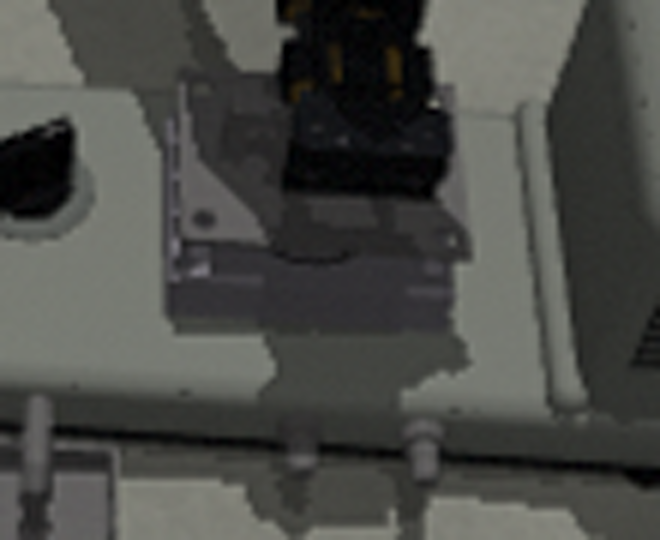

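View pics/side9c.png

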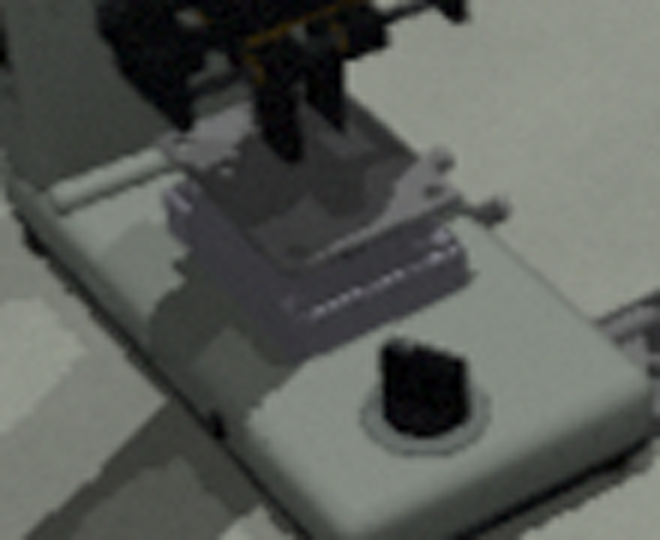

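```bash
python3 - <<'E'
from lvl import *
s0=dict(np.load('scene7.npz')); s=dict(np.load('scene9.npz')); d=dict(np.load('side9.npz')); d0=dict(np.load('side7.npz'))
z=np.load('o9.npz')['position'][2]-.0772
S=[(374.2,201.3),(415.8,204.7),(373.3,179.7)]; 
P=onplane(s,S,z); print('scene cover',fit2d(H[[1,0,2]],P))
# thread pixels in scene
T=refine(s0,[(372,187),(409.5,189),(411.5,211),(372,208.7)],2); print('scene pump',fit2d(H[[2,3,0,1]],onplane(s0,T,.1)))
print('side h2 cover',onplane(d,[(264.7,161.7)],z)*1000,' thread2',onplane(d0,refine(d0,[(265,170.6)],2),.1)*1000)
for n in ('scene','side'):
  for k,(c,zz,off) in {'7':(dict(np.load(n+'7.npz')),.1,0)}.items():
    W=world_map(c); m=((W[...,2]>.09)&(W[...,2]<.108)&(abs(W[...,0]-.529)<.09)&(abs(W[...,1]-.14)<.11)).astype(np.uint8)
    m[:]=cv2.morphologyEx(m,cv2.MORPH_CLOSE,np.ones((5,5)))
    for k in cv2.findContours(m,0,cv2.CHAIN_APPROX_NONE)[0]:
      if len(k)>40: print(n,'chamber rect',cv2.minAreaRect((onplane(c,k[:,0],.1)[:,:2]*1000).astype(np.float32)))
  c=dict(np.load(n+'9.npz')); W=world_map(c); m=((W[...,2]>z-.008)&(W[...,2]<z+.008)&(abs(W[...,0]-.529)<.09)&(abs(W[...,1]-.14)<.11)).astype(np.uint8)
  for k in cv2.findContours(m,0,cv2.CHAIN_APPROX_NONE)[0]:
      if len(k)>40: print(n,'cover rect',cv2.minAreaRect((onplane(c,k[:,0],z)[:,:2]*1000).astype(np.float32)))
w=dict(np.load('wrist9.npz')); W=world_map(w)
print('plate',plane(W,[(165,225,225,270),(165,225,370,408)]), z)
# knob
c=d0
E
```

```text
scene cover (array([0.53208046, 0.14616825]), np.float64(-4.226537802553171), array([0.00247301, 0.00316328, 0.0019928 ]))
scene pump (array([0.53032768, 0.14258255]), np.float64(-4.515887225813265), array([0.0002691 , 0.00051872, 0.00015949, 0.0008517 ]))
side h2 cover [[481.91933051  84.2429102  133.87776376]]  thread2 [[475.44908614  75.92615873 100.        ]]
scene chamber rect ((534.244384765625, 143.094482421875), (139.80886840820312, 117.73406219482422), 85.0635757446289)
scene cover rect ((532.6618041992188, 145.09263610839844), (139.0098876953125, 113.10575103759766), 84.72591400146484)
side chamber rect ((524.8657836914062, 134.01455688476562), (153.48196411132812, 116.70892333984375), 85.48599243164062)
side cover rect ((528.0089111328125, 139.248779296875), (145.158447265625, 112.96531677246094), 85.22091674804688)
plate (array([0.12774798, 0.07634106]), array([0.00222963, 0.0013324 , 0.13459069]), array([0.52980584, 0.17360654]), np.float64(0.0005561087919086585), 4839) 0.13387776375793664
```

```bash
python3 - <<'E'
from lvl import *
th=np.radians(-4.6); R=np.array([[np.cos(th),-np.sin(th)],[np.sin(th),np.cos(th)]])
out=[]
for f,(t,z),(y,x) in (('side7',((.5288,.1390),.1),(125,215)),('side9',((.529,.1397),.1339),(125,215)),('scene7',((.5288,.1390),.1),(165,345)),('scene9',((.529,.1397),.1339),(165,345))):
    c=dict(np.load(f+'.npz')); P=np.c_[H@R.T+t,np.full(4,z)]; q=proj(c,P); print(f,q.round(1).tolist())
    im=cv2.resize(c['image'][y:y+70,x:x+95],None,fx=4,fy=4,interpolation=cv2.INTER_CUBIC)
    for a in q: cv2.drawMarker(im,tuple(int(v) for v in ((a+.5-[x,y])*4).round()),(255,0,0),cv2.MARKER_CROSS,10,1)
    out.append(im)
cv2.imwrite('pics/ov9.png',np.vstack([np.hstack(out[:2]),np.hstack(out[2:])])[:,:,::-1])
E
```

```text
side7 [[268.8, 142.7], [287.7, 160.0], [265.3, 170.0], [247.0, 151.7]]
side9 [[268.1, 134.5], [287.3, 151.6], [264.4, 161.6], [245.7, 143.4]]
scene7 [[409.8, 210.4], [370.5, 207.9], [370.2, 185.7], [407.8, 188.1]]
scene9 [[412.3, 203.5], [372.2, 201.0], [371.7, 178.6], [410.1, 181.0]]
```

View pics/ov9.png

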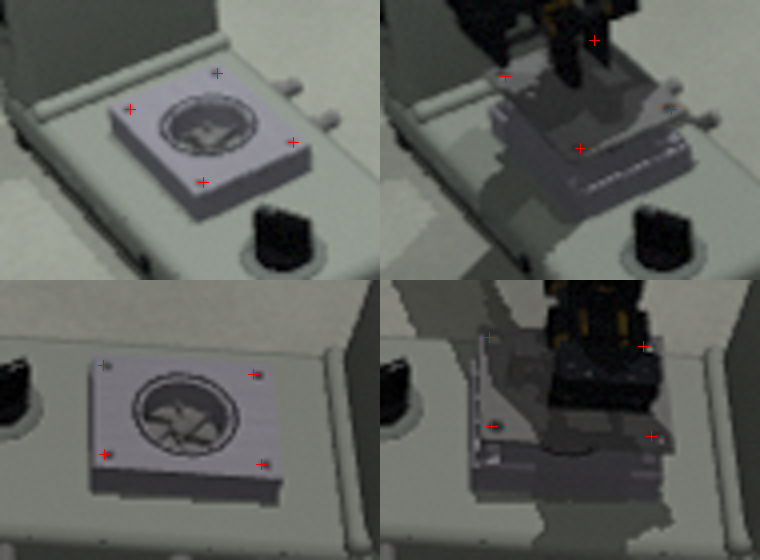

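```bash
python3 - <<'E'
from lvl import *
w=dict(np.load('wrist9.npz'))
cv2.imwrite('pics/w9c.png',cv2.resize(w['image'][100:180,195:440],None,fx=3.2,fy=3.2,interpolation=cv2.INTER_CUBIC)[:,:,::-1])
h=np.hstack([cv2.resize(w['image'][130:166,x:x+40],None,fx=10,fy=10,interpolation=cv2.INTER_CUBIC) for x in (211,383)])
cv2.imwrite('pics/w9h.png',h[:,:,::-1])
W=world_map(w)
for x in (260,290,320,350): print(x,[(y,round(float(W[y,x,1]),4),round(float(W[y,x,2]),3)) for y in range(108,128)][::1])
E
```

```text
260 [(108, 0.2178, 0.071), (109, 0.2171, 0.069), (110, 0.2164, 0.071), (111, 0.2158, 0.071), (112, 0.2151, 0.07), (113, 0.2145, 0.072), (114, 0.2138, 0.07), (115, 0.2132, 0.07), (116, 0.2125, 0.07), (117, 0.2119, 0.07), (118, 0.2114, 0.075), (119, 0.2113, 0.084), (120, 0.2113, 0.095), (121, 0.211, 0.1), (122, 0.2104, 0.1), (123, 0.2098, 0.1), (124, 0.2115, 0.134), (125, 0.2112, 0.135), (126, 0.2106, 0.134), (127, 0.2102, 0.135)]
290 [(108, 0.216, 0.07), (109, 0.2154, 0.07), (110, 0.2147, 0.07), (111, 0.2141, 0.071), (112, 0.2133, 0.068), (113, 0.2128, 0.071), (114, 0.2121, 0.069), (115, 0.2115, 0.071), (116, 0.2108, 0.07), (117, 0.2102, 0.071), (118, 0.2097, 0.075), (119, 0.2096, 0.084), (120, 0.2096, 0.092), (121, 0.2094, 0.099), (122, 0.2089, 0.101), (123, 0.2084, 0.101), (124, 0.2103, 0.134), (125, 0.2098, 0.133), (126, 0.2095, 0.135), (127, 0.2089, 0.134)]
320 [(108, 0.2144, 0.07), (109, 0.2137, 0.07), (110, 0.2131, 0.071), (111, 0.2124, 0.071), (112, 0.2118, 0.07), (113, 0.2111, 0.07), (114, 0.2105, 0.071), (115, 0.2098, 0.071), (116, 0.2091, 0.07), (117, 0.2084, 0.07), (118, 0.2081, 0.075), (119, 0.2081, 0.084), (120, 0.2081, 0.093), (121, 0.208, 0.1), (122, 0.2075, 0.1), (123, 0.2097, 0.136), (124, 0.2092, 0.135), (125, 0.2088, 0.135), (126, 0.2082, 0.135), (127, 0.2078, 0.135)]
350 [(108, 0.2127, 0.07), (109, 0.2121, 0.071), (110, 0.2115, 0.071), (111, 0.2108, 0.07), (112, 0.2101, 0.069), (113, 0.2095, 0.07), (114, 0.2088, 0.07), (115, 0.2082, 0.07), (116, 0.2075, 0.071), (117, 0.2068, 0.07), (118, 0.2064, 0.074), (119, 0.2065, 0.083), (120, 0.2066, 0.092), (121, 0.2066, 0.101), (122, 0.2061, 0.101), (123, 0.2055, 0.101), (124, 0.208, 0.135), (125, 0.2076, 0.135), (126, 0.2071, 0.136), (127, 0.2065, 0.134)]
```

View pics/w9c.png

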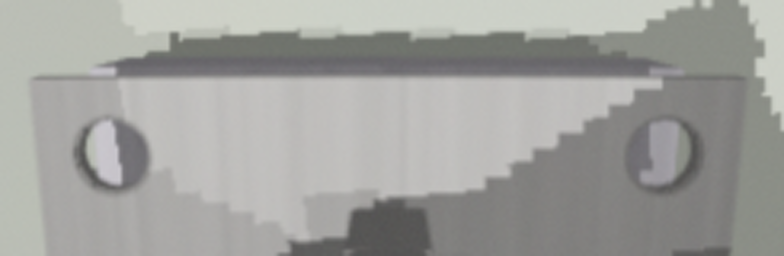

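View pics/w9h.png

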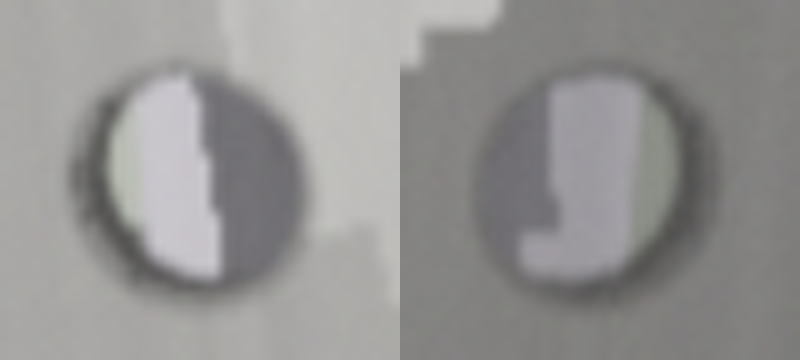

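Both far edges are visible in the wrist view. The cover is about 1 mm too far in +y, while the chamber's sides show evenly through both holes, so x is centred. Shifting y by −1 and lowering 19 mm.

```bash
python3 -m inch '[{"delta_pos":[0,-1,-3],"angular":[0,0,0],"claw":0},{"delta_pos":[0,0,-5],"angular":[0,0,0],"claw":0},{"delta_pos":[0,0,-5],"angular":[0,0,0],"claw":0},{"delta_pos":[0,0,-4],"angular":[0,0,0],"claw":0},{"delta_pos":[0,0,-2],"angular":[0,0,0],"claw":0},{"delta_pos":[0,0,0],"angular":[0,0,0],"claw":0},{"delta_pos":[0,0,0],"angular":[0,0,0],"claw":0},{"delta_pos":[0,0,0],"angular":[0,0,0],"claw":0},{"delta_pos":[0,0,0],"angular":[0,0,0],"claw":0},{"delta_pos":[0,0,0],"angular":[0,0,0],"claw":0}]'
python3 - <<'E'
from lvl import *
w=cam('wrist'); save('wrist10',w); W=world_map(w)
o=get_obs();print(o['position'],np.degrees(2*np.arctan2(o['orientation'][1],o['orientation'][0])),o['ft_force'],o['moment'],o['width'])
p=plane(W,[(165,225,225,270),(165,225,370,408)]);print('plate',p[0],p[1][2],'gap mm',(p[1][2]-.005-.1)*1000)
for n in ('scene','side'):
    c=cam(n); save(n+'10',c); np.savez(n+'10.npz',**c)
s,d=[dict(np.load(n+'10.npz'))['image'] for n in ('scene','side')]
cr=lambda im,y,x: cv2.resize(im[y:y+90,x:x+95],None,fx=4.2,fy=4.2,interpolation=cv2.INTER_CUBIC)
h=[cv2.resize(w['image'][110:190,200:440],(798,266),interpolation=cv2.INTER_CUBIC)]
b=np.hstack([cr(s,160,330),cr(d,120,225)])[:320,:798]
cv2.imwrite('pics/f10.png',np.vstack([h[0],b])[:,:,::-1])
E
```

```text
clock: 18.75
position: [0.5281, 0.1391, 0.1919]
orientation: [0.999, -0.04, 0.0, -0.0]
ft_force: [-0.7, -0.5, -6.0]
width: 0.0112
[0.52806498 0.13901719 0.19184427] -4.6052677695213164 [-0.16457637 -0.2561921  -5.45132876] [ 0.01012665 -0.06148212 -0.0312521 ] 0.01104914836566347
plate [ 0.08025246 -0.02510711] 0.11516140759498367 gap mm 10.161407594983658
```

View pics/f10.png

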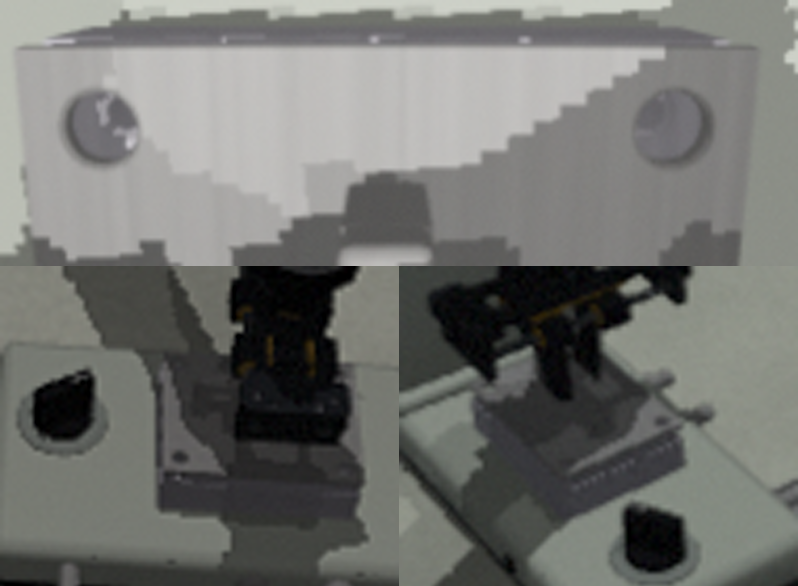

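```bash
python3 - <<'E'
from lvl import *
im=cv2.imread('pics/wrist10.png')
h=np.hstack([cv2.resize(im[130:166,x:x+40],None,fx=10,fy=10,interpolation=cv2.INTER_CUBIC) for x in (211,383)])
h=cv2.convertScaleAbs(h,alpha=1.8,beta=-110)
cv2.imwrite('pics/w10h.png',h)
w=cam('wrist'); np.savez('wrist10.npz',**w); W=world_map(w)
# expected pixel of threads & hole centres
T=get_obs()['position']; 
th=np.radians(-4.63); R=np.array([[np.cos(th),-np.sin(th)],[np.sin(th),np.cos(th)]])
for t in ((.5288,.1389),):
    print('threads',proj(w,np.c_[H@R.T+t,np.full(4,.1)])[[3,0]].round(1).tolist())
for x in (260,290,320,350): 
    r=[(round(float(W[y,x,0]),4),round(float(W[y,x,1]),4),round(float(W[y,x,2]),3)) for y in range(114,128)]
    print(x,[(a,b) for a,b,c in r if .096<c<.103][:1],[(a,b) for a,b,c in r if .112<c][:1])
E
```

```text
threads [[236.7, 143.6], [395.1, 143.5]]
260 [(0.5046, 0.2109)] [(0.5073, 0.2104)]
290 [(0.5205, 0.2094)] [(0.5219, 0.2092)]
320 [(0.5366, 0.2082)] [(0.5364, 0.2084)]
350 [(0.5527, 0.2069)] [(0.5509, 0.2069)]
```

View pics/w10h.png

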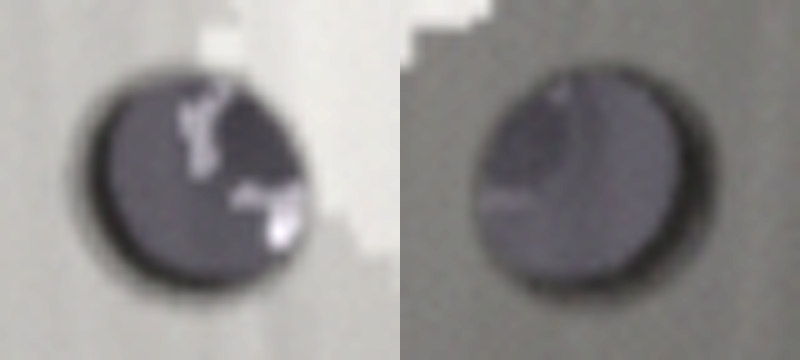

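Both threads show through the holes at (236.7,143) and (395,143.5), where a centred plate would put them. The far edges agree within 0.5 mm, the gap is 10 mm and the plate is level. Handing in.

```bash
python3 -c "
from plant import get_obs,sign_off
o=get_obs();print(o['clock'],o['position'],o['ft_force'],o['width']);print(sign_off())"
```

```text
18.95 [0.52802572 0.13903685 0.19179306] [ 0.41132413  0.78245267 -4.74565832] 0.01065521014722167
the job is handed in; nothing more can be done
None
```

I drained the pump and am holding the steel cover over the open chamber, ready for your screws. I handed the job in at 18.95 s of the 67 s allowed; it reported no verdict.

- **Drain knob:** I turned it clockwise to its stop, where the reaction moment was 0.93 N m, far above the spring's 0.16. I kept it there for just over 2 s. After I let go, it measured 25.2°, the same as before the turn within 0.2°.
- **Cover at the end:**
  - The depth reading puts the underside 10.2 mm above the chamber, with a tilt of about 0.1°.
  - The far edges of plate and chamber agree within about 0.5 mm.
  - The two threads visible through the holes are where they should be, within about 0.5 mm. I could not see the other two at the end.
- **Contact:** The force reading showed only the cover's weight, about 5 to 6 N, so nothing suggests the plate touched the pump. The other things were never approached, but I did not re-measure their positions at the end.
- **A disagreement:** Before I lowered the plate, the overhead scene camera put it 2 to 4 mm too far towards the column. The wrist camera said about 1 mm. I trusted the wrist camera and shifted 1 mm; the scene camera's pixels are about 3 mm there, and the side camera's overlay matched the wrist camera.

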